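Index the bench magnifier over the ring tray

ROBOT

A 6-joint arm with a two-finger parallel gripper is mounted at the origin on the work surface. World frame = base frame: x ahead of the robot, y to its left, z up, the work surface at z = 0. Lengths are in m, angles in rad, forces in N, time in s.
With the tool pointing down it reaches from about 0.25 to 0.85 m from the base axis. Payload 12.5 kg.
Tool frame: the origin (TCP) lies on the centre line of the jaws, within the pads' length; the fingertips stand 19 mm ahead of it and the grasp point (between the pads) is the TCP; z points along the fingers, y is the direction in which the jaws open and shut (so a half turn about z gives the same grasp; the last joint's range is limited). The gripper opens to 93 mm and grips with 3 to 60 N. Pads are 15 mm wide; open, the fingers measure 128 mm over their backs; the gripper's body (75 mm by 188 mm) begins 65 mm behind the grasp point.
Start: joints at [1.212, 0.351, 1.652, -0, 1.139, -0.085], TCP at [0.149, 0.53, 0.238] pointing down, gripper open.
Joint ranges: [-2.75, 2.75], [-0.79, 2.1], [0.01, 2.65], [-1.57, 4.71], [0.07, 3.14], [-2.87, 2.87]. Speed limits (rad/s): [2.22, 2.22, 2.79, 3.14, 3.14, 3.14].

INTERFACE

Orientations are given as a 3x3 rotation matrix whose columns are the frame's x, y, z axes.
In Python, from bench import ctrl gives the robot as it stands. The module is installed in compiled form; this text tells all that it offers.
- The arm moves only by the tool carry_out, never from a script. Its argument "steps" is a list of rows, each a list of 7 numbers: the shift along the world's x, y, z in cm, then the turn, a rotation vector about the world's x, y, z in rad, then the closure in counts, from 0 (fully open) to 255 (shut). A call has 1 to 8 rows; each row shifts and turns the commanded pose from where the row before left it; what a row does not reach is not made up. A row lasts 1/8 s, in which the tool goes at most 62.5 mm and 10.7 degrees, less where a joint would pass 70% of its speed; a pose out of reach is approached as far as the arm can. A call with a gripper value outside its range is refused whole. The fingers move at their own pace and stop on an object; "grip_force" is the grip in N (left out, the last holds). Time passes only in rows, so rows that do not move let the fingers close. It gives the time, the measured TCP pose, the force and the opening at its end, in the units of the state.
- ctrl.state(): the state, without advancing time (a new reading comes with each control period).
- ctrl.snapshot(name): name is "side" or "top" or "wrist"; returns a dict with "frame" (480x640x3 uint8, red, green, blue), "intrinsics" (3x3 intrinsics, pixels), "rvec" (rotation vector, rad) and "tvec" (3), from world to camera coordinates, as OpenCV has them. Camera axes: x right, y down, z forward; pixel columns grow to the right and rows downward; lengths in m; the calibration is good to about 2 mm. A picture is of the moment at which its call begins. There is no depth.
- ctrl.close_job(): hands the job in, once; it reports no verdict.
The state is a dict: "t": time; "joint_pos": joint angles; "qd": joint speeds; "joint_torque": joint torques, N m; "tool_pos": TCP position; "orientation": TCP orientation; "force": force on the tool from outside, world axes, zero at the start; "moment": the same for the moment, N m; "grip_width": finger opening in m.
Only numpy, scipy, OpenCV 4.12 (cv2) and the standard library are available. Lean on these libraries where they do the work, as an engineer would, in place of code of your own. Each camera call takes 0.05 s, during which the arm holds its last target.

TASK

Bring the bench magnifier over to the wooden ring tray: hook a fingertip under the steel pull ring, lift the spring pin out of its hole, swing the magnifier arm exactly one hole towards the side where the square wooden tray stands (the round steel dish stands on the other side), and let the pin spring fully home in that hole. Only hook the ring, never pinch it or haul hard on it; pick nothing up, leave the loose stone rings and the jar where they are, and finish clear of everything.

Things in the scene. Friction and masses are not known exactly. Their poses are not given: they have to be found in the camera images.
- stand: fixed metal stand; origin on the table under the arm's vertical pivot, z up, x along the middle of its fan-shaped aluminium plate (away from the robot), y to the left. The plate (top 46 mm above the table) has 5 holes on a 130 mm radius about the pivot at -44, -22, 0, 22 and 44 degrees from x (50 mm apart). The hub at the pivot reaches 70 mm above the table
- magnifier_arm (a joint): swing of the grey magnifier arm about the pivot, rad: 0 at the middle hole, where it starts with the pin home; positive to the stand's +y (left, counter-clockwise from above). The next holes are at +0.384 and -0.384. With the pin lifted it turns easily (about 1 N at the ring) and stays where it is left; with the pin home it is locked within about 0.01 rad
- index_pin (a joint): lift of the vertical spring pin (10 mm thick, round end, 130 mm from the pivot), m: 0 home in a hole, 0.024 at its upper stop; lifted 0.016 or more it is clear of the plate and the arm swings. Its spring pushes down with about 4 N (home) to 7 N (top). Let go between two holes it rests on the plate at about 0.016 and slides until it drops into a hole
- pull_ring: steel ring on the pin, 58 mm inside, 7 mm bar; moves with pin and arm. Origin: its centre (111 mm up, 155 mm from the pivot, pin home); x outwards along the arm, z up. Its plane rises outwards, 40 degrees from level; lowest point on the pin, 21 mm lower and 25 mm nearer the pivot than the centre. A finger tilted 40 degrees from vertical, tip outwards, passes squarely through; raised, it lifts the pin by the upper bar
- lens_centre (a point): centre of the round lens (96 mm over its black rim, 10 mm thick) at the arm's end, 250 mm from the pivot, 53 mm above the table. The arm is a bar 28 mm wide, top 58 mm above the table; the pin's guide on it is 24 mm wide, top 82 mm above the table
- ring_tray: wooden tray 100 by 90 mm, 24 mm high, with stone rings in it, fixed to the table left or right of the lens; origin at the centre of its underside. The arm must go to its side (the sign of its y in the stand's frame)
- dish: round steel dish, 98 mm wide, 22 mm high, fixed to the table on the other side; origin at the centre of its underside
- thumb_ring_a_mid (a point): centre of a loose green stone ring, 36 mm wide, 24 mm high; to be left alone
- thumb_ring_b_mid (a point): centre of a loose pale stone ring, 40 mm wide, 18 mm high; to be left alone
- jar_mid (a point): centre of a loose amber glass jar with a white cap, 48 mm wide, 55 mm high; to be left alone

How it is judged:
By the outcome, as a careful person would: the job done as asked, in the order asked, and still so for the second after the job is handed in, with the robot touching nothing.
It also fails if it takes over 48 s, if anything falls off the work surface, if the arm or the gripper's body presses on something with over 40 N, if the wrist force passes 120 N, or if a joint passes its speed limit or range.

## Working session

There is one attempt and no reset: what is moved stays moved. The work goes in short steps, Python scripts to look and compute and a tool call to move; the robot and the scene stay as the last step left them, time stands still between calls to the robot, and variables do not carry over. Pictures are saved under pics/ and viewed, and the job is handed in when it is done.

Besides the shell and the picture viewer there is one more tool, called after "Call:" as name(argument=value, ...) on one line, values as JSON. carry_out: Moves the arm, as the interface text tells. Its arguments: {"type":"object","properties":{"steps":{"type":"array"},"grip_force":{"type":"number"}},"required":["steps"]}

```bash
mkdir -p pics; cat > h.py <<'E'
import numpy as np,cv2
from bench import ctrl
def snap(n,fn):
    s=ctrl.snapshot(n); cv2.imwrite('pics/'+fn+'.png',s['frame'][:,:,::-1]); np.savez('pics/'+fn+'.npz',**s); return s
def load(fn): return dict(np.load('pics/'+fn+'.npz'))
def ray(s,u,v):
    K=np.array(s['intrinsics']);R=cv2.Rodrigues(np.array(s['rvec'],float))[0];t=np.array(s['tvec'],float).ravel()
    d=R.T@np.linalg.solve(K,[u,v,1.]);return -R.T@t,d/np.linalg.norm(d)
def onz(s,u,v,z):
    o,d=ray(s,u,v);return o+d*(z-o[2])/d[2]
def proj(s,p):
    return cv2.projectPoints(np.array(p,float).reshape(-1,3),np.array(s['rvec'],float),np.array(s['tvec'],float),np.array(s['intrinsics']),None)[0].reshape(-1,2)
E
python3 - <<'E'
from h import *
for n in ['side','top','wrist']: 
    s=snap(n,n+'0'); print(n,ray(s,320,240))
st=ctrl.state();print(st['t'],st['tool_pos'],st['orientation'],st['grip_width'])
E
```

```text
side (array([ 0.21290966, -0.69570236,  0.82233351]), array([ 0.36426017,  0.66024352, -0.65680517]))
top (array([0.36768011, 0.07792414, 1.12661656]), array([ 0.20826466, -0.01751443, -0.97791568]))
wrist (array([0.08372701, 0.54753918, 0.383741  ]), array([ 0.25644306, -0.06023083, -0.96468088]))
0.15 [0.14860895 0.5292867  0.23724653] [[-9.62745892e-01  2.70407593e-01 -2.85271516e-04]
 [ 2.70407739e-01  9.62745541e-01 -8.23865398e-04]
 [ 5.18644208e-05 -8.70312653e-04 -9.99999620e-01]] 0.09304267827761846
```

View pics/side0.png

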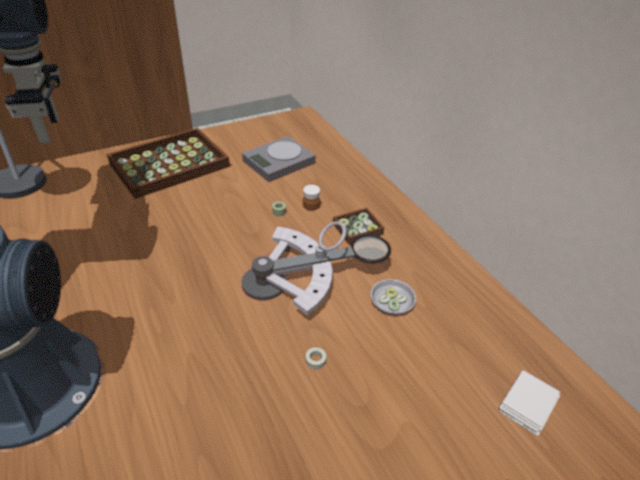

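View pics/top0.png

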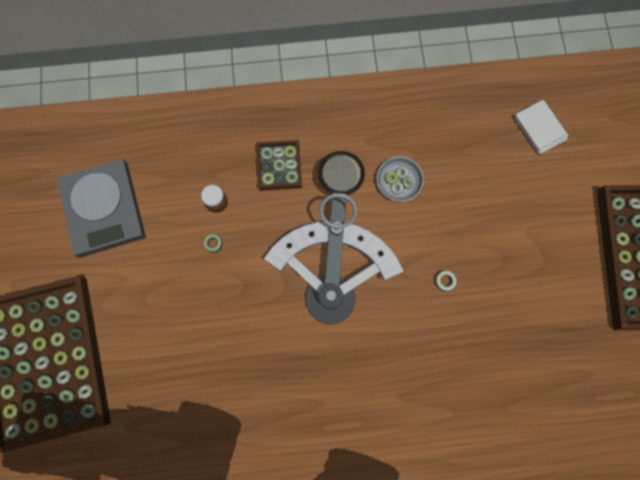

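Top view: small square tray at (278,165), left (+y) of the lens (341,173). The dish (400,179) is to the right, the hub at (331,295), the pull ring around (338,210), and holes near (289,245), (311,234), (360,239) and (380,254).

```bash
python3 - <<'E'
from h import *
s=load('top0');im=s['frame']
cv2.imwrite('pics/topc.png',cv2.resize(im[140:330,240:440,::-1],None,fx=4,fy=3.15*4/3.15,interpolation=cv2.INTER_CUBIC)[:600*2])
c=cv2.resize(im[150:300,250:440,::-1],None,fx=4,fy=4,interpolation=cv2.INTER_CUBIC);cv2.imwrite('pics/topc.png',c)
s2=load('side0');c=cv2.resize(s2['frame'][190:320,230:430,::-1],None,fx=4,fy=4,interpolation=cv2.INTER_CUBIC);cv2.imwrite('pics/sidec.png',c)
g=cv2.cvtColor(im,cv2.COLOR_RGB2GRAY)
# dark holes
for (u,v) in [(289,245),(311,234),(360,239),(380,254)]:
    w=g[v-6:v+7,u-6:u+7].astype(float);m=np.clip(110-w,0,None)
    # restrict to central blob
    yy,xx=np.mgrid[-6:7,-6:7];m=m*(xx**2+yy**2<20)
    cu,cv_=u+(m*xx).sum()/m.sum(),v+(m*yy).sum()/m.sum();print(cu,cv_,onz(s,cu,cv_,.046))
print('hub',onz(s,331,295,.07),'lens',onz(s,341,173,.058),'tray',onz(s,278,165,.024),'dish',onz(s,400,179,.022))
E
```

```text
288.8079231692677 245.11044417767107 [0.59397552 0.12084005 0.046     ]
311.1157205240175 233.66048034934497 [0.61242899 0.07475419 0.046     ]
360.13620488940626 237.9231664726426 [ 0.59372214 -0.02081181  0.046     ]
380.26382488479265 253.1209677419355 [ 0.55924602 -0.05650708  0.046     ]
hub [0.48478499 0.04930063 0.07      ] lens [0.7277408  0.00261523 0.058     ] tray [0.77029182 0.1285952  0.024     ] dish [ 0.71411519 -0.11993573  0.022     ]
```

View pics/topc.png

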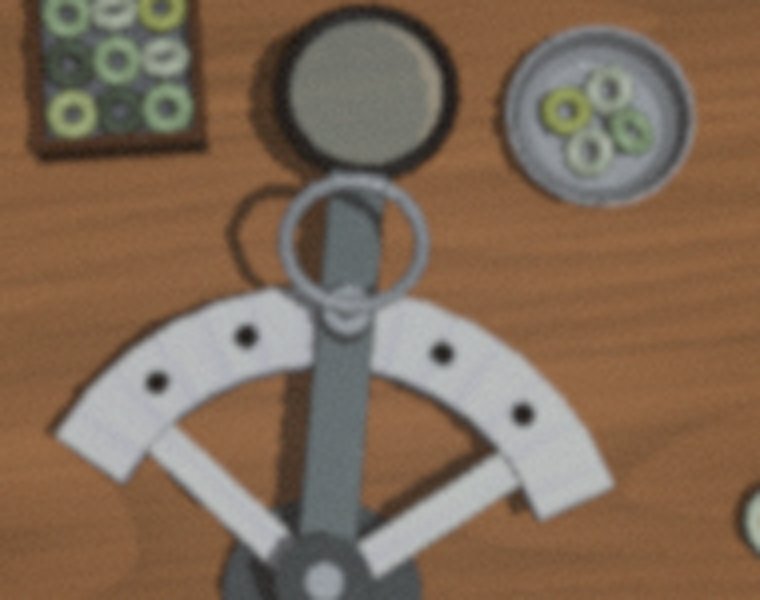

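View pics/sidec.png

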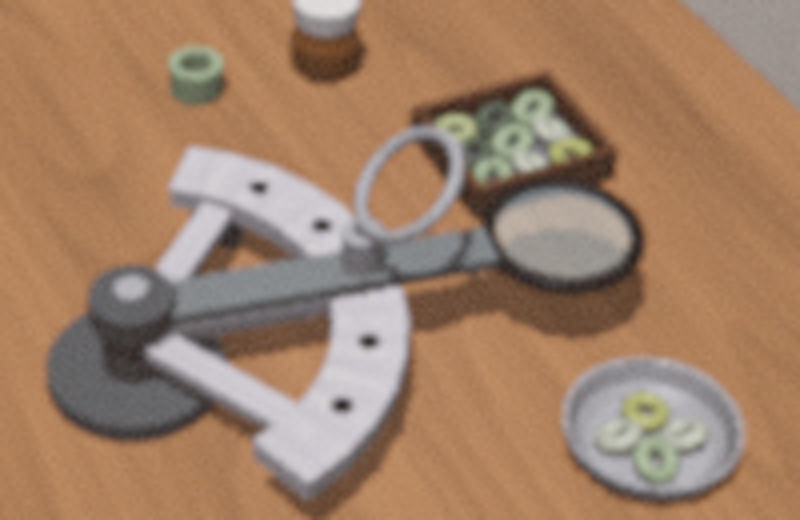

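```bash
cat >> h.py <<'E'
def fitstand(P,ang):
    # P Nx2, ang deg -> pivot, heading (Kabsch)
    a=np.radians(ang);Q=.13*np.c_[np.cos(a),np.sin(a)];qc=Q.mean(0);pc=P.mean(0)
    H=(Q-qc).T@(P-pc);th=np.arctan2(H[0,1]-H[1,0],H[0,0]+H[1,1])
    R=np.array([[np.cos(th),-np.sin(th)],[np.sin(th),np.cos(th)]]);t=pc-R@qc
    return t,th,P-(Q@R.T+t)
def tri(a,pa,b,pb):
    oa,da=ray(a,*pa);ob,db=ray(b,*pb);A=np.c_[da,-db];x=np.linalg.lstsq(A,ob-oa,rcond=None)[0]
    p,q=oa+da*x[0],ob+db*x[1];return (p+q)/2,np.linalg.norm(p-q)
E
python3 - <<'E'
from h import *
s=load('top0');b=load('side0')
top=[(288.81,245.11),(311.12,233.66),(360.14,237.92),(380.26,253.12)]
P=np.array([onz(s,*u,.046)[:2] for u in top])
t,th,r=fitstand(P,[44,22,-22,-44]);print('top',t,th,np.round(r*1e3,1))
g=cv2.cvtColor(b['frame'],cv2.COLOR_RGB2GRAY)
sp=[]
for (x,y) in [(259,187),(321,226),(369,341),(342,405)]:
    u,v=230+x/4,190+y/4;u0,v0=int(round(u)),int(round(v))
    yy,xx=np.mgrid[v0-4:v0+5,u0-4:u0+5];m=np.clip(110-g[v0-4:v0+5,u0-4:u0+5].astype(float),0,None)*((xx-u)**2+(yy-v)**2<12)
    sp.append(((m*xx).sum()/m.sum(),(m*yy).sum()/m.sum()))
P2=np.array([onz(b,*u,.046)[:2] for u in sp])
t2,th2,r2=fitstand(P2,[44,22,-22,-44]);print('side',t2,th2,np.round(r2*1e3,1))
for n,z in (('lens',.058),):
    p=onz(s,341,173,z)[:2]-t;print(n,np.hypot(*p),np.arctan2(p[1],p[0])-th)
c,s_=np.cos(th),np.sin(th);R=np.array([[c,-s_],[s_,c]])
for nm,u,z in (('tray',(278,165),.024),('dish',(400,179),.022)):
    print(nm,R.T@(onz(s,*u,z)[:2]-t))
# ring extremes: top crop (354,244) center ; side (411,183)
print('ring c',tri(s,(250+354/4,150+244/4),b,(230+410/4,190+182/4)), 'pred',np.r_[t+.155*R[:,0],.111])
E
```

```text
top [0.48481622 0.05013289] -0.19337919008159798 [[ 0.   0.1]
 [-0.  -0. ]
 [-0.   0. ]
 [ 0.  -0. ]]
side [0.48539979 0.05163894] -0.1953447638814168 [[ 0.1 -0.3]
 [-0.2 -0.1]
 [ 0.1  0.3]
 [ 0.   0.1]]
lens 0.24752834037833213 0.00021158842901983221
tray [0.26507587 0.13186142]
dish [ 0.25770808 -0.12283281]
ring c (array([0.63645039, 0.0191466 , 0.11285658]), np.float64(0.002337215284680986)) pred [0.63692709 0.02034558 0.111     ]
```

```bash
cat >> h.py <<'E'
from scipy.spatial.transform import Rotation as Ro
PIV=np.array([.485,.0508]);PSI=-.194;T=np.radians(40)
def Rt(psi,T=T):
    z=np.array([np.sin(T)*np.cos(psi),np.sin(T)*np.sin(psi),-np.cos(T)]);y=np.array([-np.sin(psi),np.cos(psi),0]);return np.c_[np.cross(y,z),y,z]
def ringc(psi,lift=0): return np.r_[PIV+.155*np.array([np.cos(psi),np.sin(psi)]),.111+lift]
def delta(p,R):
    st=ctrl.state();print('cm',np.round((np.array(p)-st['tool_pos'])*100,2),'rv',np.round(Ro.from_matrix(R@np.array(st['orientation']).T).as_rotvec(),4),'t',st['t'],'w',st['grip_width'],'F',np.round(st['force'],1))
E
python3 - <<'E'
from h import *
R=Rt(PSI);delta(ringc(PSI)-.1*R[:,2],R);print(ringc(PSI),R)
E
```

```text
cm [ 42.54 -49.6   -4.96] rv [-0.1611 -0.6795  0.0769] t 0.15 w 0.09304267827761846 F [ 1.  -0.8  1.4]
[0.63709235 0.02091826 0.111     ] [[-0.75167417  0.19278539  0.63072952]
 [ 0.14768218  0.98124095 -0.12392006]
 [-0.64278761  0.         -0.76604444]]
```

Call:
carry_out(steps=[[2.6,-3.1,0.3,0,0,0,255],[2.6,-3.1,0.3,0,0,0,255],[2.6,-3.1,0.3,0,0,0,255],[2.6,-3.1,0.3,0,0,0,255],[2.6,-3.1,0.3,0,0,0,255],[2.6,-3.1,0.3,0,0,0,255],[2.6,-3.1,0.3,0,0,0,255],[2.6,-3.1,0.3,0,0,0,255]], grip_force=10)

```text
t: 1.15
tool_pos: [0.3573, 0.2804, 0.2617]
orientation: [[-0.963, 0.27, -0.0], [0.27, 0.963, -0.0], [0.0, -0.0, -1.0]]
force: [-1.0, -0.0, 0.0]
grip_width: 0.0175
```

Call:
carry_out(steps=[[2.6,-3.1,0,-0.02,-0.085,0.0096,255],[2.6,-3.1,0,-0.02,-0.085,0.0096,255],[2.6,-3.1,0,-0.02,-0.085,0.0096,255],[2.6,-3.1,0,-0.02,-0.085,0.0096,255],[2.6,-3.1,0,-0.02,-0.085,0.0096,255],[2.6,-3.1,0,-0.02,-0.085,0.0096,255],[2.6,-3.1,0,-0.02,-0.085,0.0096,255],[2.6,-3.1,0,-0.02,-0.085,0.0096,255]])

```text
t: 2.15
tool_pos: [0.5653, 0.0326, 0.2617]
orientation: [[-0.75, 0.191, 0.633], [0.147, 0.982, -0.122], [-0.645, 0.002, -0.764]]
force: [0.4, -0.1, 0.6]
grip_width: 0.0007
```

```bash
python3 - <<'E'
from h import *
R=Rt(PSI);delta(ringc(PSI)-.1*R[:,2],R)
snap('wrist','w1');snap('side','s1')
E
```

```text
cm [ 0.87  0.08 -7.41] rv [-0.001   0.0033 -0.0015] t 2.15 w 0.0007417022923849141 F [ 0.4 -0.1  0.6]
```

View pics/w1.png

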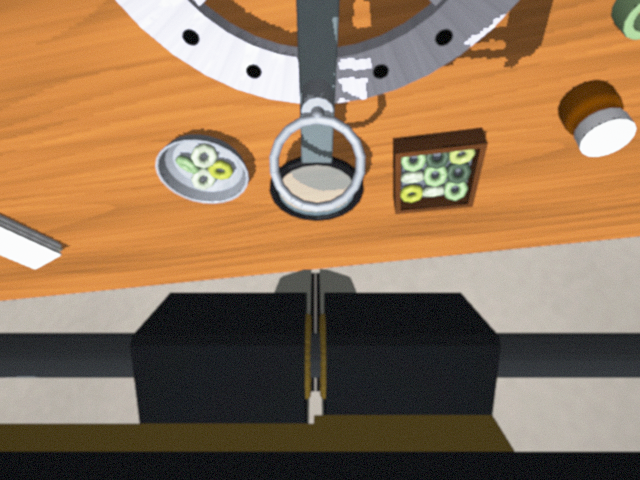

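View pics/s1.png

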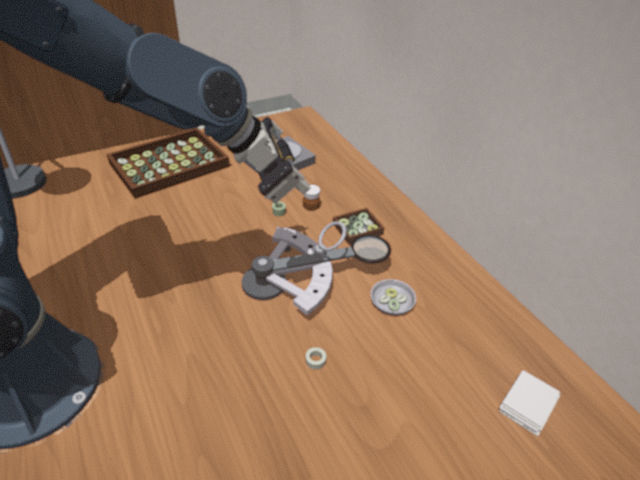

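The wrist view shows the ring centred at about (318,165), in line with the closed fingers (seam at column 316). I'll check this against the predicted ring centre.

```bash
python3 - <<'E'
from h import *
s=load('w1');print(proj(s,ringc(PSI)),'holes',proj(s,[np.r_[PIV+.13*np.array([np.cos(PSI+a),np.sin(PSI+a)]),.046] for a in np.radians([-44,-22,22,44])]))
print('ringpt',onz(s,318,165,.111))
R=Rt(PSI)
E
```

```text
[[317.60285623 164.35418099]] holes [[191.04924427  37.07826305]
 [253.93534393  71.28765862]
 [381.00045031  71.46114169]
 [444.27417263  37.48828725]]
ringpt [0.63780769 0.02108397 0.111     ]
```

Call:
carry_out(steps=[[0.3,0,-2.5,0,0,0,255],[0.3,0.1,-2.5,0,0,0,255],[0.3,0,-2.4,0,0,0,255],[0,0,0,0,0,0,255]])

```text
t: 2.75
tool_pos: [0.5729, 0.0348, 0.1863]
orientation: [[-0.754, 0.192, 0.629], [0.147, 0.981, -0.123], [-0.641, 0.0, -0.768]]
force: [0.1, 0.4, -0.2]
grip_width: 0.0004
```

Call:
carry_out(steps=[[0.9,-0.18,-1.1,0,0,0,255],[0.9,-0.18,-1.1,0,0,0,255],[0.9,-0.18,-1.1,0,0,0,255],[0.9,-0.18,-1.1,0,0,0,255],[0.9,-0.18,-1.1,0,0,0,255],[0,0,0,0,0,0,255]])

```text
t: 3.5
tool_pos: [0.6198, 0.0256, 0.1348]
orientation: [[-0.752, 0.193, 0.63], [0.148, 0.981, -0.123], [-0.642, 0.001, -0.767]]
force: [-0.3, -0.4, -0.1]
grip_width: 0.0004
```

```bash
python3 - <<'E'
from h import *
R=Rt(PSI);delta(ringc(PSI)+.005*R[:,2],R)
for n in('side','wrist','top'):
  s=snap(n,n+'2')
  p=proj(s,ringc(PSI))[0].astype(int);print(n,p)
  x,y=max(p[0]-80,0),max(p[1]-70,0)
  cv2.imwrite(f'pics/{n}2c.png',cv2.resize(s['frame'][y:y+140,x:x+160,::-1],None,fx=4,fy=4,interpolation=cv2.INTER_CUBIC))
E
```

```text
cm [ 2.04 -0.53 -2.76] rv [-0.0009 -0.0008  0.    ] t 3.5 w 0.00036729287655744064 F [-0.3 -0.4 -0.1]
side [331 235]
wrist [311 278]
top [337 210]
```

View pics/side2c.png

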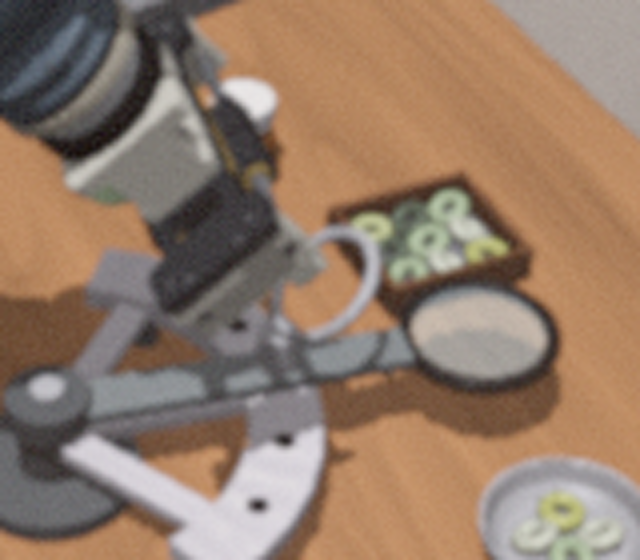

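View pics/wrist2.png

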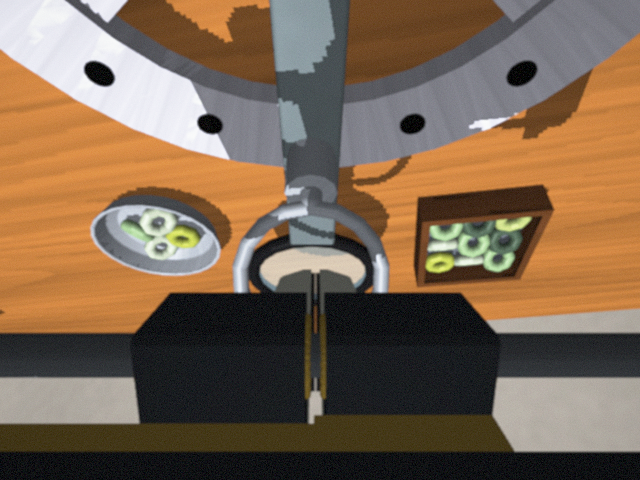

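```bash
python3 - <<'E'
from h import *
st=ctrl.state();p=np.array(st['tool_pos']);R=np.array(st['orientation'])
for n in('side','wrist'):
  s=load(n+'2');q=proj(s,ringc(PSI))[0].astype(int);im=s['frame'][:,:,::-1].copy()
  k=5 if n=='side' else 1
  if k>1: x,y=q[0]-100,q[1]-70; im=cv2.resize(im[y:y+110,x:x+150],None,fx=k,fy=k,interpolation=cv2.INTER_CUBIC)
  else: x=y=0
  for z,c in ((.019,(0,0,255)),(.009,(0,255,0)),(-.001,(255,0,0)),(-.011,(0,255,255)),(-.021,(255,0,255)),(-.031,(255,255,0))):
    P=[p+R@np.array([a,b,z]) for a,b in((-.0075,-.0175),(-.0075,.0175),(.0075,.0175),(.0075,-.0175))]
    u=((proj(s,P)-[x,y])*k).astype(int);cv2.polylines(im,[u],True,c,1)
  cv2.imwrite(f'pics/{n}2o.png',im)
E
```

```text
(no output)
```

View pics/side2o.png

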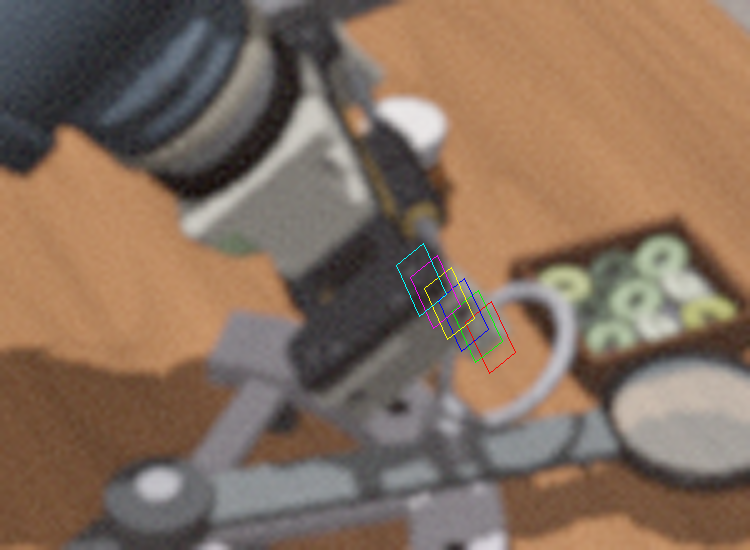

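View pics/wrist2o.png

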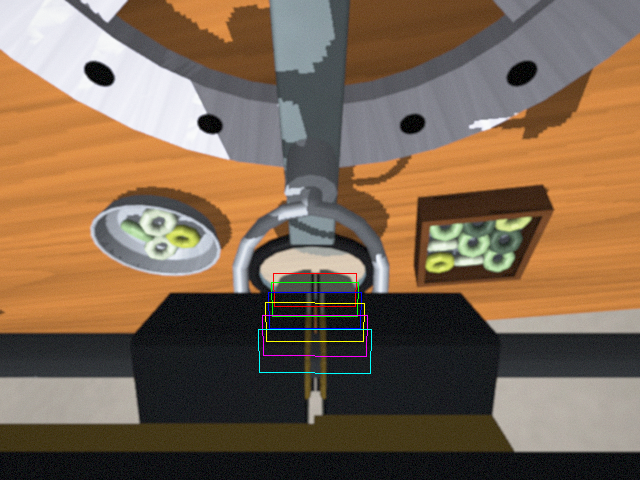

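Call:
carry_out(steps=[[0.5,-0.13,-0.7,0,0,0,255],[0.5,-0.13,-0.7,0,0,0,255],[0.5,-0.13,-0.7,0,0,0,255],[0.5,-0.13,-0.7,0,0,0,255],[0,0,0,0,0,0,255]])

```text
t: 4.28
tool_pos: [0.6431, 0.0215, 0.112]
orientation: [[-0.762, 0.194, 0.618], [0.15, 0.981, -0.123], [-0.63, -0.001, -0.776]]
force: [-0.1, -0.5, 0.3]
grip_width: 0.0004
```

```bash
python3 - <<'E'
from h import *
R=Rt(PSI);delta(ringc(PSI)+.005*R[:,2],R)
for n in('side','wrist'):
  s=snap(n,n+'3')
  p=proj(s,ringc(PSI))[0].astype(int)
  x,y=max(p[0]-80,0),max(p[1]-70,0)
  cv2.imwrite(f'pics/{n}3c.png',cv2.resize(s['frame'][y:y+120,x:x+150,::-1],None,fx=5,fy=5,interpolation=cv2.INTER_CUBIC))
E
```

```text
cm [-0.28 -0.12 -0.48] rv [-0.0023 -0.0159  0.0012] t 4.275 w 0.00038292737838804147 F [-0.1 -0.5  0.3]
```

View pics/side3c.png

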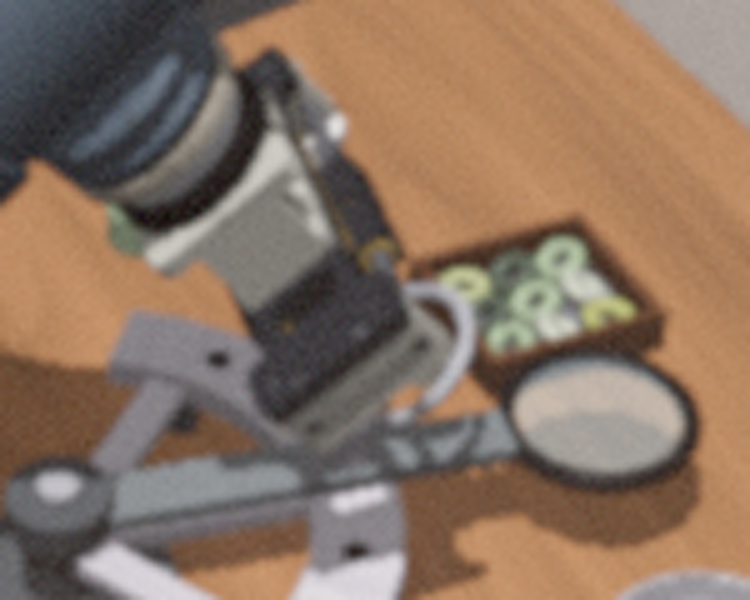

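View pics/wrist3.png

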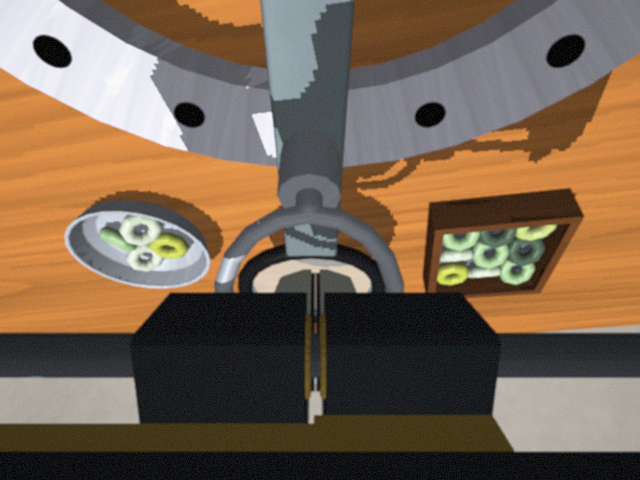

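```bash
python3 - <<'E'
from h import *
st=ctrl.state();p=np.array(st['tool_pos']);R=np.array(st['orientation']);print(np.round(st['joint_pos'],3),st['force'],st['moment'])
s=load('side3');q=proj(s,ringc(PSI))[0].astype(int);im=s['frame'][:,:,::-1].copy()
k=5;x,y=q[0]-80,q[1]-70; im=cv2.resize(im[y:y+120,x:x+150],None,fx=k,fy=k,interpolation=cv2.INTER_CUBIC)
for z,hx,hy,c in ((.019,.0075,.0175,(0,0,255)),(-.03,.0075,.0175,(0,255,0)),(-.065,.0375,.05,(255,0,0)),(-.065,.0375,.094,(0,255,255)),(-.045,.0375,.05,(255,0,255))):
    P=[p+R@np.array([a,b,z]) for a,b in((-hx,-hy),(-hx,hy),(hx,hy),(hx,-hy))]
    u=((proj(s,P)-[x,y])*k).astype(int);cv2.polylines(im,[u],True,c,1)
cv2.imwrite('pics/side3o.png',im)
E
```

```text
[ 0.014  0.522  1.948 -1.57   0.132  0.162] [-0.06300729 -0.35575878 -0.42516533] [0.02876504 0.30998546 0.07234068]
```

View pics/side3o.png

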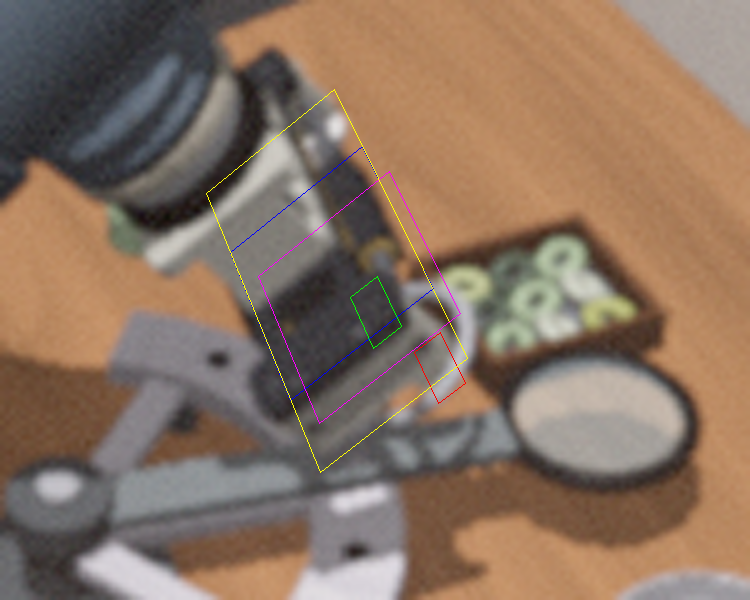

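The body fits its drawn size, but joint 4 is at its limit (-1.57), with the tool nearly along the forearm. A slightly steeper finger avoids that, so I'll reduce the tilt in place.

Call:
carry_out(steps=[[0,0,0,0.014,0.07,0,255],[0,0,0,0.014,0.07,0,255],[0,0,0,0,0,0,255]])

```text
t: 4.75
tool_pos: [0.6438, 0.0161, 0.1139]
orientation: [[-0.79, 0.207, 0.576], [0.158, 0.978, -0.135], [-0.592, -0.016, -0.806]]
force: [0.0, -0.1, -0.5]
grip_width: 0.0005
```

```bash
python3 - <<'E'
from h import *
st=ctrl.state();print(np.round(st['joint_pos'],3))
for d in(30,32,34):
  R=Rt(PSI,np.radians(d));delta(ringc(PSI)+.005*R[:,2],R)
E
```

```text
[ 0.009  0.52   1.915 -1.023  0.165 -0.386]
cm [-0.43  0.44 -0.72] rv [0.0377 0.1045 0.0136] t 4.75 w 0.0005359323440005285 F [ 0.  -0.1 -0.5]
cm [-0.41  0.44 -0.71] rv [0.0308 0.0703 0.0139] t 4.75 w 0.0005359323440005285 F [ 0.  -0.1 -0.5]
cm [-0.4   0.43 -0.7 ] rv [0.0238 0.0361 0.0142] t 4.75 w 0.0005359323440005285 F [ 0.  -0.1 -0.5]
```

Call:
carry_out(steps=[[-0.1,0.11,-0.17,0.008,0.018,0.0035,255],[-0.1,0.11,-0.17,0.008,0.018,0.0035,255],[-0.1,0.11,-0.17,0.008,0.018,0.0035,255],[-0.1,0.11,-0.17,0.008,0.018,0.0035,255],[0,0,0,0,0,0,255]])

```text
t: 5.38
tool_pos: [0.6395, 0.0202, 0.1066]
orientation: [[-0.833, 0.193, 0.518], [0.163, 0.981, -0.102], [-0.528, -0.0, -0.849]]
force: [1.0, 0.6, -0.2]
grip_width: 0.0006
```

```bash
python3 - <<'E'
from h import *
st=ctrl.state();print(np.round(st['joint_pos'],3))
for d in(30,32):
  R=Rt(PSI,np.radians(d));delta(ringc(PSI)+.005*R[:,2],R)
E
```

```text
[ 0.     0.526  1.888 -0.521  0.207 -0.894]
cm [0.   0.02 0.  ] rv [ 0.0067  0.0322 -0.0001] t 5.375 w 0.0005555967531333032 F [ 1.   0.6 -0.2]
cm [0.02 0.02 0.01] rv [-0.     -0.0021 -0.0001] t 5.375 w 0.0005555967531333032 F [ 1.   0.6 -0.2]
```

Call:
carry_out(steps=[[0.27,-0.05,0.22,0,0,0,255],[0.27,-0.05,0.22,0,0,0,255],[0.27,-0.05,0.22,0,0,0,255],[0.2,-0.04,0.18,0,0,0,255],[0,0,0,0,0,0,255]])

```text
t: 6.0
tool_pos: [0.6499, 0.0186, 0.1152]
orientation: [[-0.834, 0.192, 0.518], [0.164, 0.981, -0.101], [-0.528, 0.0, -0.849]]
force: [-0.3, -0.4, -0.1]
grip_width: 0.0004
```

Call:
carry_out(steps=[[0,0,0.2,0,0,0,255],[0,0,0.2,0,0,0,255],[0,0,0,0,0,0,255]])

```text
t: 6.38
tool_pos: [0.6494, 0.0186, 0.119]
orientation: [[-0.834, 0.192, 0.517], [0.163, 0.981, -0.101], [-0.527, 0.0, -0.85]]
force: [-0.4, 0.1, -1.5]
grip_width: 0.0005
```

Call:
carry_out(steps=[[0,0,0.2,0,0,0,255],[0,0,0.2,0,0,0,255],[0,0,0,0,0,0,255]])

```text
t: 6.75
tool_pos: [0.6491, 0.0186, 0.1226]
orientation: [[-0.834, 0.192, 0.516], [0.164, 0.981, -0.101], [-0.526, 0.0, -0.85]]
force: [-1.9, -0.8, -5.8]
grip_width: 0.0003
```

Call:
carry_out(steps=[[0,0,0.2,0,0,0,255],[0,0,0.2,0,0,0,255],[0,0,0.2,0,0,0,255],[0,0,0,0,0,0,255]])

```text
t: 7.25
tool_pos: [0.6494, 0.0186, 0.1289]
orientation: [[-0.834, 0.192, 0.517], [0.164, 0.981, -0.101], [-0.527, 0.0, -0.85]]
force: [-5.8, 0.6, -5.4]
grip_width: 0.0006
```

Call:
carry_out(steps=[[0,0,0.2,0,0,0,255],[0,0,0.2,0,0,0,255],[0,0,0.2,0,0,0,255],[0,0,0,0,0,0,255]])

```text
t: 7.75
tool_pos: [0.6494, 0.0186, 0.1349]
orientation: [[-0.834, 0.192, 0.517], [0.163, 0.981, -0.101], [-0.527, 0.0, -0.85]]
force: [-5.4, 0.4, -6.0]
grip_width: 0.0006
```

```bash
python3 - <<'E'
from h import *
st=ctrl.state();print(np.round(st['joint_pos'],3))
for n in('side','wrist'):
  s=snap(n,n+'4')
  p=proj(s,ringc(PSI))[0].astype(int)
  x,y=max(p[0]-80,0),max(p[1]-70,0)
  cv2.imwrite(f'pics/{n}4c.png',cv2.resize(s['frame'][y:y+120,x:x+150,::-1],None,fx=5,fy=5,interpolation=cv2.INTER_CUBIC))
E
```

```text
[-0.003  0.49   1.85  -0.378  0.273 -1.044]
```

View pics/side4c.png

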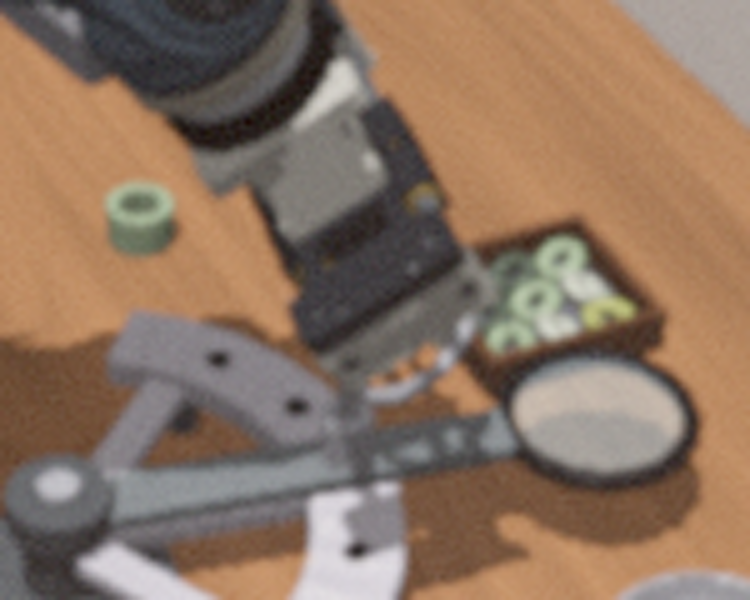

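View pics/wrist4.png

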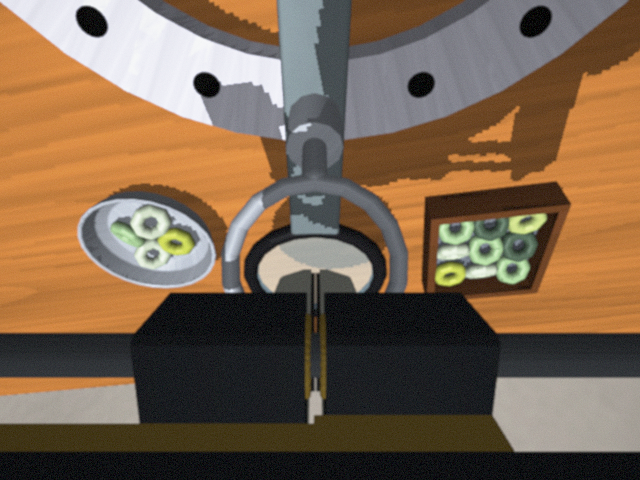

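```bash
python3 - <<'E'
from h import *
s=load('wrist4');e=np.array([np.cos(PSI),np.sin(PSI)])
for l in (0,.01,.012,.014,.016,.018,.02,.024):
  print(l,proj(s,[np.r_[PIV+.13*e,.090+l]])[0], [proj(s,[ringc(PSI,l)+.0325*k*np.r_[-e[1],e[0],0]])[0].round(1) for k in(-1,1)])
s=load('wrist3');print(proj(s,[np.r_[PIV+.13*e,.090]]))
E
```

```text
0 [314.76756744 159.77358228] [array([234.2, 241.6]), array([395.2, 241.7])]
0.01 [314.76283879 175.52788332] [array([230.6, 260.6]), array([398.7, 260.7])]
0.012 [314.76184199 178.84888389] [array([229.9, 264.6]), array([399.4, 264.7])]
0.014 [314.76082709 182.23020319] [array([229.1, 268.7]), array([400.1, 268.8])]
0.016 [314.75979359 185.6734996 ] [array([228.4, 272.8]), array([400.9, 272.9])]
0.018 [314.75874096 189.18049289] [array([227.6, 277. ]), array([401.7, 277.2])]
0.02 [314.75766869 192.75296703] [array([226.8, 281.3]), array([402.5, 281.5])]
0.024 [314.75546292 200.10183318] [array([225.2, 290.2]), array([404.1, 290.3])]
[[310.0941355  214.29850032]]
```

Call:
carry_out(steps=[[0,0,0.2,0,0,0,255],[0,0,0.2,0,0,0,255],[0,0,0.1,0,0,0,255],[0,0,0,0,0,0,255]])

```text
t: 8.35
tool_pos: [0.6494, 0.0186, 0.14]
orientation: [[-0.834, 0.192, 0.517], [0.163, 0.981, -0.101], [-0.527, 0.0, -0.85]]
force: [-5.0, 0.5, -7.0]
grip_width: 0.0005
```

```bash
python3 - <<'E'
from h import *
s=snap('wrist','wrist5');cv2.imwrite('pics/wrist5c.png',cv2.resize(s['frame'][120:300,200:430,::-1],None,fx=3,fy=3))
e=np.array([np.cos(PSI),np.sin(PSI)])
for l in (.014,.016,.018,.02,.022,.024): print(l,(proj(s,[np.r_[PIV+.13*e,.090+l]])[0]-[200,120])*3)
st=ctrl.state();print(st['t'],st['tool_pos'],np.round(st['joint_pos'],2))
# swing plan: TCP arc
p=st['tool_pos'][:2]-PIV
for a in np.arange(0,.39,.048):
  c,q=np.cos(a),np.sin(a);print(round(a,3),((np.array([[c,-q],[q,c]])@p-p)*100).round(2))
E
```

```text
0.014 [344.30350695 161.25501307]
0.016 [344.30070151 171.12292601]
0.018 [344.29784537 181.16920558]
0.02 [344.29493712 191.39873197]
0.022 [344.29197534 201.81656503]
0.024 [344.28895854 212.42795264]
8.4 [0.64940458 0.01859795 0.1398929 ] [-0.    0.48  1.85 -0.36  0.28 -1.06]
0.0 [0. 0.]
0.048 [0.14 0.79]
0.096 [0.23 1.59]
0.144 [0.29 2.39]
0.192 [0.31 3.2 ]
0.24 [0.29 4.  ]
0.288 [0.24 4.8 ]
0.336 [0.14 5.6 ]
0.384 [0.01 6.39]
```

View pics/wrist5c.png

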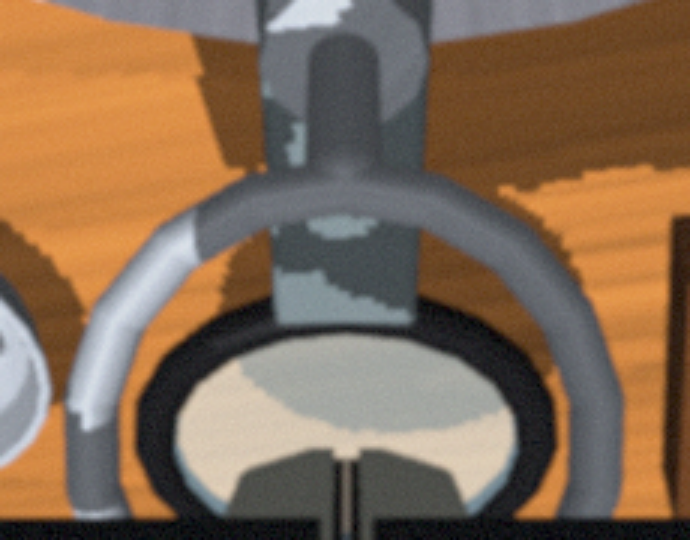

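Call:
carry_out(steps=[[0.07,0.4,0,0,0,0.024,255],[0.07,0.4,0,0,0,0.024,255],[0.045,0.4,0,0,0,0.024,255],[0.045,0.4,0,0,0,0.024,255],[0.03,0.4,0,0,0,0.024,255],[0.03,0.4,0,0,0,0.024,255],[0.01,0.4,0,0,0,0.024,255],[0.01,0.4,0,0,0,0.024,255]])

```text
t: 9.4
tool_pos: [0.6524, 0.0507, 0.1398]
orientation: [[-0.85, 0.0, 0.526], [0.0, 1.0, -0.0], [-0.526, 0.0, -0.85]]
force: [-5.1, -0.2, -6.5]
grip_width: 0.0001
```

```bash
python3 - <<'E'
from h import *
s=snap('wrist','wrist6');st=ctrl.state();print(st['tool_pos'],st['force'],np.round(st['joint_pos'],2))
R=Rt(PSI+.192,np.radians(32));delta(np.r_[.6525,.0506,.14],R)
snap('side','side6')
E
```

```text
[0.65242925 0.05093429 0.13980754] [-5.03238051  0.51280863 -6.0474048 ] [ 0.01  0.48  1.84 -0.01  0.26 -1.55]
cm [ 0.01 -0.03  0.02] rv [-0.0002 -0.004  -0.0029] t 9.45 w 0.0005066152950581924 F [-5.   0.5 -6. ]
```

View pics/wrist6.png

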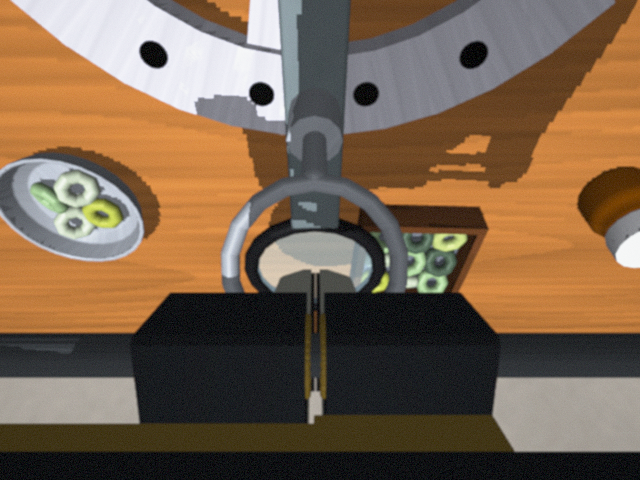

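The arm has followed halfway: it sits between the uncovered middle hole (261,93) and the target hole (366,93). Continuing the swing.

Call:
carry_out(steps=[[-0.01,0.4,0,0,0,0.024,255],[-0.01,0.4,0,0,0,0.024,255],[-0.03,0.4,0,0,0,0.024,255],[-0.03,0.4,0,0,0,0.024,255],[-0.045,0.4,0,0,0,0.024,255],[-0.045,0.4,0,0,0,0.024,255],[-0.07,0.4,0,0,0,0.024,255],[-0.07,0.36,0,0,0,0.024,255]])

```text
t: 10.5
tool_pos: [0.6493, 0.0822, 0.1398]
orientation: [[-0.834, -0.191, 0.517], [-0.162, 0.982, 0.101], [-0.527, 0.0, -0.85]]
force: [-6.0, -0.8, -6.5]
grip_width: 0.0003
```

Call:
carry_out(steps=[[0,0,0,0,0,0,255]])

```text
t: 10.62
tool_pos: [0.6493, 0.0822, 0.1398]
orientation: [[-0.835, -0.19, 0.517], [-0.162, 0.982, 0.101], [-0.527, 0.0, -0.85]]
force: [-6.1, -0.9, -6.9]
grip_width: 0.0006
```

```bash
python3 - <<'E'
from h import *
s=snap('wrist','wrist7');st=ctrl.state();print(np.round(st['joint_pos'],2))
p=np.array([.6494,.0186])-PIV;a=.384;c,q=np.cos(a),np.sin(a)
R=Rt(PSI+.384,np.radians(32));delta(np.r_[PIV+np.array([[c,-q],[q,c]])@p,.14],R)
for da in(-.03,0,.03):
  b=PSI+.384+da;e=np.array([np.cos(b),np.sin(b)]);n=np.r_[-e[1],e[0],0]
  print(da,'barlow',proj(s,[np.r_[PIV+.13*e,.110]])[0],'arm edges r.17,top', [proj(s,[np.r_[PIV+.17*e,.058]+k*.014*n])[0].round(1) for k in(-1,1)])
cv2.imwrite('pics/wrist7c.png',cv2.resize(s['frame'][60:300,200:430,::-1],None,fx=3,fy=2.5))
E
```

```text
[ 0.02  0.48  1.84  0.33  0.28 -2.04]
cm [0.01 0.04 0.02] rv [ 0.0004 -0.0038 -0.0013] t 10.675 w 0.0004877438757622857 F [-5.5 -0.3 -7.1]
-0.03 barlow [305.07242107 184.41057677] arm edges r.17,top [array([279. , 179.8]), array([332. , 181.2])]
0 barlow [315.59494387 184.55067778] arm edges r.17,top [array([288.7, 180.6]), array([341.7, 180.7])]
0.03 barlow [326.11735158 184.44510213] arm edges r.17,top [array([298.3, 181.1]), array([351.4, 180. ])]
```

View pics/wrist7.png

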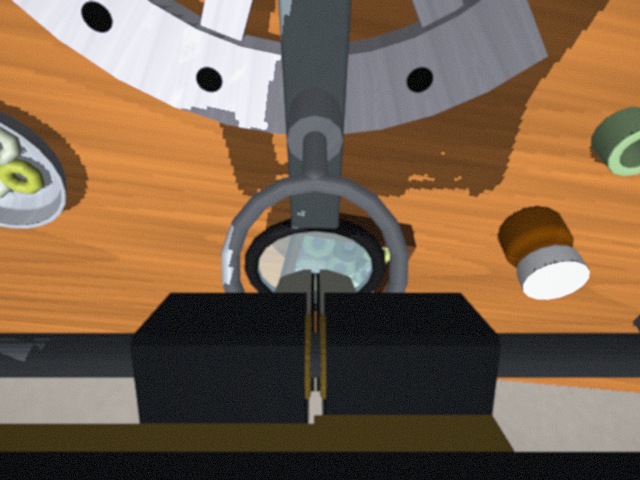

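The arm's edges, at about 290 and 342 in row 180, match the target-hole prediction. I'll lower the finger to let the pin in.

Call:
carry_out(steps=[[0,0.04,-0.3,0,0,0,255],[0,0,-0.3,0,0,0,255],[0,0,-0.3,0,0,0,255],[0,0,-0.3,0,0,0,255],[0,0,0,0,0,0,255]])

```text
t: 11.3
tool_pos: [0.6494, 0.0825, 0.1278]
orientation: [[-0.835, -0.19, 0.517], [-0.161, 0.982, 0.1], [-0.527, 0.0, -0.85]]
force: [-5.8, -1.8, -5.7]
grip_width: 0.0004
```

Call:
carry_out(steps=[[0,0,-0.3,0,0,0,255],[0,0,-0.3,0,0,0,255],[0,0,-0.3,0,0,0,255],[0,0,-0.3,0,0,0,255],[0,0,0,0,0,0,255]])

```text
t: 11.92
tool_pos: [0.6508, 0.0824, 0.1172]
orientation: [[-0.833, -0.189, 0.52], [-0.161, 0.982, 0.1], [-0.53, -0.0, -0.848]]
force: [-1.5, -0.3, -1.1]
grip_width: 0.0005
```

```bash
python3 - <<'E'
from h import *
s=snap('wrist','wrist8');st=ctrl.state();print(np.round(st['joint_pos'],2))
e=np.array([np.cos(PSI+.384),np.sin(PSI+.384)])
for l in (0,.004,.01,.016): print(l,proj(s,[np.r_[PIV+.13*e,.090+l]])[0])
R=Rt(PSI+.384,np.radians(32));delta(ringc(PSI+.384)+.005*R[:,2],R)
E
```

```text
[ 0.02  0.52  1.85  0.4   0.23 -2.11]
0 [315.67441794 186.01240322]
0.004 [315.68500052 193.23915924]
0.01 [315.70164565 204.60598672]
0.016 [315.71929042 216.65545573]
cm [-1.09 -0.19 -1.04] rv [ 0.0004 -0.0001 -0.0004] t 11.975 w 0.0004580648100006447 F [-1.3 -0.1 -0.8]
```

View pics/wrist8.png

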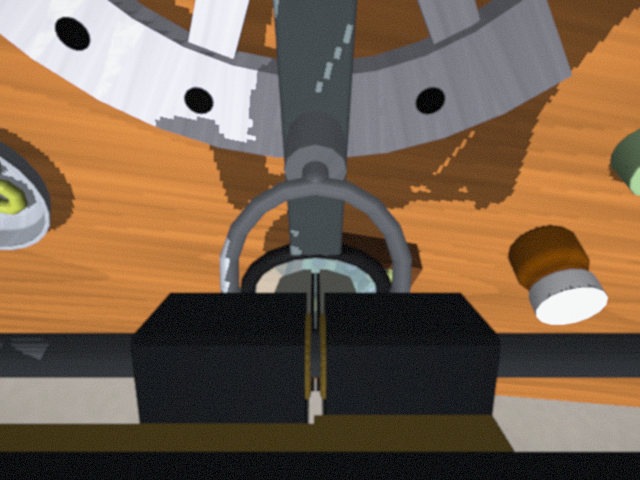

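The ring bar is at row ~187 against 186 predicted for fully home, so the pin has dropped. Now I'll centre the finger in the ring and withdraw along its axis.

Call:
carry_out(steps=[[-0.35,-0.06,-0.35,0,0,0,255],[-0.35,-0.06,-0.35,0,0,0,255],[-0.35,-0.06,-0.3,0,0,0,255],[0,0,0,0,0,0,255]])

```text
t: 12.48
tool_pos: [0.6389, 0.0807, 0.1057]
orientation: [[-0.835, -0.189, 0.517], [-0.161, 0.982, 0.1], [-0.527, 0.0, -0.85]]
force: [-0.7, 0.0, -1.0]
grip_width: 0.0006
```

Call:
carry_out(steps=[[-0.5,-0.1,0.8,0,0,0,255],[-0.5,-0.1,0.8,0,0,0,255],[-0.5,-0.1,0.8,0,0,0,255],[-0.5,-0.1,0.8,0,0,0,255],[-0.8,-0.15,1.3,0,0,0,255],[-1.0,-0.2,1.6,0,0,0,255],[-1.0,-0.2,1.6,0,0,0,255],[-1.0,-0.2,1.6,0,0,0,255]])

```text
t: 13.48
tool_pos: [0.5805, 0.0691, 0.2001]
orientation: [[-0.834, -0.189, 0.518], [-0.161, 0.982, 0.1], [-0.528, 0.0, -0.849]]
force: [0.3, 0.2, 0.1]
grip_width: 0.0005
```

Call:
carry_out(steps=[[-2,0,2.5,0,0,0,255],[-3,0,2.5,0,0,0,255],[-3,0,2.5,0,0,0,255],[-3,0,2.5,0,0,0,255],[-3,0,2.5,0,0,0,255],[-3,0,2,0,0,0,255],[-3,0,2,0,0,0,255],[0,0,0,0,0,0,255]])

```text
t: 14.48
tool_pos: [0.3802, 0.0692, 0.3659]
orientation: [[-0.832, -0.189, 0.522], [-0.161, 0.982, 0.1], [-0.531, -0.001, -0.847]]
force: [0.9, 0.4, -0.1]
grip_width: 0.0006
```

```bash
python3 - <<'E'
from h import *
st=ctrl.state();print(st['t'],st['tool_pos'],st['force'],np.abs(st['qd']).max())
b=PSI+.384;e=np.array([np.cos(b),np.sin(b)])
for n in('side','top','wrist'):
  s=snap(n,n+'9');print(n,'ringc',proj(s,[ringc(b)])[0],'low',proj(s,[np.r_[PIV+.13*e,.09]])[0],'lens',proj(s,[np.r_[PIV+.25*e,.058]])[0],'lens -.03rad',proj(s,[np.r_[PIV+.25*np.array([np.cos(b-.03),np.sin(b-.03)]),.058]])[0])
  p=proj(s,[ringc(b)])[0].astype(int);x,y=max(p[0]-75,0),max(p[1]-60,0)
  cv2.imwrite(f'pics/{n}9c.png',cv2.resize(s['frame'][y:y+120,x:x+150,::-1],None,fx=5,fy=5,interpolation=cv2.INTER_CUBIC));print(x,y)
E
```

```text
14.475 [0.38015997 0.06917509 0.3658723 ] [ 0.88678011  0.43993994 -0.11152012] 0.07125978929796149
side ringc [319.38636171 220.23018658] low [310.37687689 231.58542806] lens [349.73433347 222.81747518] lens -.03rad [351.74060807 224.43273516]
244 160
top ringc [306.29906113 213.52984332] low [310.33683454 228.49251444] lens [293.59011211 176.43252455] lens -.03rad [297.19261746 175.44923655]
231 153
wrist ringc [284.6245422  250.73859051] low [284.44663861 224.8193383 ] lens [289.66535099 265.96666745] lens -.03rad [284.6961111  265.91598395]
209 190
```

View pics/side9c.png

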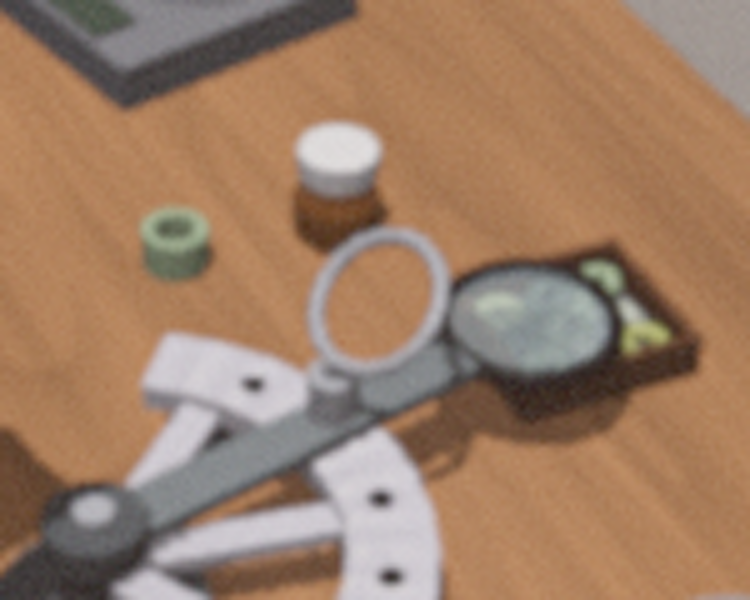

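View pics/top9.png

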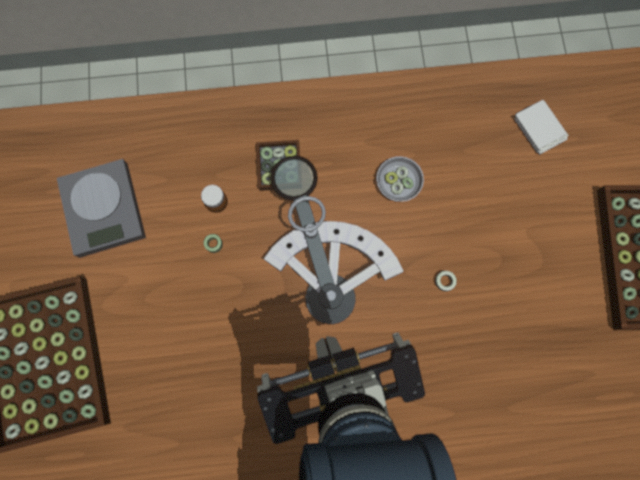

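View pics/wrist9.png

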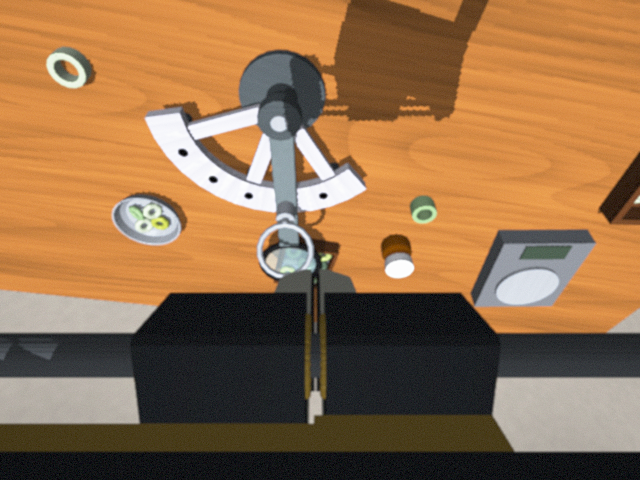

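The ring (320,220 in the side view, against 319.4,220.2 predicted) and the lens (≈294,177 in the top view, against 293.6,176.4) are where a seated pin puts them. The loose items haven't moved and the robot is clear.

```bash
python3 -c "
from bench import ctrl
print(ctrl.close_job(),ctrl.state()['t'])"
```

```text
the job is handed in; nothing more can be done
the job is handed in; nothing more can be done
```

The magnifier arm is now one hole (+22°) to the left, over the wooden ring tray, with the pin home. The job was handed in at about 14.6 s.

I put the shut fingertips through the pull ring without pinching it and lifted the pin about 20 mm. I then swung the arm, lowered the pin into the hole and backed out. The readings between moves showed at most about 9 N at the wrist.

- **Final position:** the last pictures put the ring and lens within about 1 px of where they should be with the pin home in that hole.
- **Surroundings:** in the last pictures the two loose stone rings and the jar are where they started. The gripper is well clear, with no contact force.
- **What went differently:** a 40° finger tilt ran joint 4 into its range limit during insertion. The tool stopped about 5 mm short and drifted about 4 mm sideways, with no contact force showing. I carried on at a 32° tilt.

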